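# Hook the drawer-closer spring back onto its anchor post

## Task

Take the spring puller from its stand, put its tip into the hole in the spring's end hook, stretch the spring gently with it and lay the hook round the anchor post, feeling for the post. Ease the spring back until the post holds it, draw the puller out and put it back upright in its stand. Touch the hook only with the puller, never force it, overstretch the spring or let it fly back, and leave the things round about where they are.

Things in the scene. Friction and masses are not known exactly. Their poses are not given: they have to be found in the camera images.
- plate: grey steel closer plate of a file drawer, fixed flat on the desk, 215 x 120 x 8 mm (x -28 to 188, y -80 to 40 mm in its frame; rims 15 mm high along its long sides). Origin on the desk under the pivot stud (45 mm high); z up; x runs from the pivot stud along the slot of the anchor post.
- slot (a point): middle of the slot, on the plate's face, 113 mm from the pivot along plate x. The anchor post, a fixed upright steel pin 8 mm thick with an 11 mm head (42 to 46 mm over the desk), stands on the plate's x axis (y = 0), clamped in the slot with its centre anywhere from 100 to 126 mm from the pivot. Where is new each time and not measured: it must be seen or felt.
- pivot (a point): point on the pivot stud's axis, 30 mm over the desk. Spring and hook swing freely about this upright axis, always level at this height, stops at -0.8 and +0.4 rad from plate x. At the start the spring is slack and swung 0.35 to 0.6 rad to the plate's -y side, so that the hook's mouth faces the post.
- hook: flat steel end hook of the coil spring, 5 mm thick, 20 mm wide, 56 mm long. x outward from the pivot along the spring, y to its left, z up. Origin on the spring's axis at mid thickness, where the coil (16 mm thick) ends, 62 mm from the pivot when slack; what is beyond 62 mm is the stretch. The spring pulls with 2 N at once and 0.17 N more per mm; a stretch over 62 mm ruins it.
- hook_seat (a point): where the post's centre sits when hooked, 24 mm from the hook's origin along hook x. In hook x, y (mm): mouth open on the +y side from x = 4 (coil collar) to 20 (toe end), 12 deep between shank (y = -6) and toe (y = 6), bottom at x = 28. The post enters sideways when 8 to 16 ahead of the hook's origin. From toe to outer end (x = 56) the +y edge, y = 10, is straight and slides along the post.
- hook_hole (a point): centre of the hole for the puller in the hook, 10 mm wide, through, at x = 44 mm in the hook's frame, at mid thickness (30 mm over the desk, so 22 mm above the plate's face).
- puller: spring puller, a loose tool of 90 g that stands upright in its stand. Origin at the tip's lower end; z up along it. Tip: round steel pin 6 mm thick with a round end, to 20 mm; shank 8 mm thick, 20 to 75 mm; square black handle 24 x 24 mm (sides along its x and y), from 75 to 121 mm; a 3 mm stud on top.
- puller_tip (a point): lower end of the puller's tip (its axes are the puller's).
- stand: wooden block 56 x 56 x 80 mm, fixed on the desk, with an upright through hole 17 mm wide in its middle. The puller hangs in it, its handle resting on the block's top, tip 5 mm over the desk. Origin under its centre.
- stand_hole (a point): centre of the hole's mouth, on top of the stand, 80 mm over the desk.
- staples_box: small yellow cardboard box, 36 x 62 x 20 mm, a bystander; origin under its centre.
- stamp: self-inking stamp standing upright, 32 x 52 x 86 mm, a bystander; origin under its centre.
- glue_stick: glue stick standing upright, 26 mm thick, 92 mm high, a bystander; origin under its centre.
Not all that is in view belongs to the job. Of the things shaped like the stand, the wooden one is meant.

How it is judged (in metres and radians):
On the way, in this order (a step that is already met when the one before it is completed fails the run):
1. the puller's tip is down in the hole of the hook (horizontal distance between puller_tip and hook_hole below 0.008 m and z of puller_tip in the frame of hook_hole below -0.004 m), for 0.1 s.
2. the puller stretches the spring by more than 12 mm (horizontal distance between hook and pivot above 0.074 m and contact force between puller and hook above 1.5 N), for 0.1 s.
3. the hook lies round the post, which alone holds the spring stretched (horizontal distance between hook and pivot above 0.072 m and y of hook in the frame of plate between -0.006 and 0.006 m and contact force between puller and hook below 0.5 N), for 0.3 s.
At the end, for the whole second after the job is handed in: The hook is held by the post: the spring stays stretched by more than 10 mm, the hook's origin within 6 mm of the plate's x axis, at rest. The puller stands in the stand's hole again, within 0.12 rad of upright, its tip under 10 mm over the desk and within 10 mm of the hole's axis, at rest (horizontal distance between hook and pivot above 0.072 m and y of hook in the frame of plate between -0.006 and 0.006 m and linear speed of each of hook, puller below 0.02 m/s and horizontal distance between puller_tip and stand_hole below 0.01 m and height (world z) of puller_tip below 0.01 m and angle between puller's own z axis and vertical below 0.12 rad); the robot touches nothing.
It fails at once if a finger or the arm touches the hook (contact force between any of the fingers, the arm and hook above 1 N).
It fails at once if the spring is stretched by more than 62 mm (horizontal distance between hook and pivot above 0.124 m).
It fails at once if the puller forces the hook with more than 25 N (contact force between puller and hook above 25 N).
It fails at once if the hook flies back (faster than 0.6 m/s) (linear speed of hook above 0.6 m/s).
It fails at once if a bystander is moved by more than 20 mm (distance of any of staples_box, stamp, glue_stick from where it was at the start of the episode above 0.02 m).
It also fails if it takes over 72 s, if anything falls off the work surface, if the arm or the gripper's body presses on something with over 40 N, if the wrist force passes 120 N, or if a joint passes its speed limit or range.

## Robot

A 6-joint arm with a two-finger parallel gripper is mounted at the origin on a cart in front of the work surface, level with it; the furniture and walls round the work are solid. World frame = base frame: x ahead of the robot, y to its left, z up, the work surface at z = 0. Lengths are in m, angles in degrees, forces in N, time in s.
With the tool pointing down it reaches from about 0.35 to 0.875 m from the base axis. Payload 4.2 kg.
Tool frame: the origin (TCP) lies on the centre line of the jaws, within the pads' length; the fingertips stand 25 mm ahead of it and the grasp point (between the pads) lies 6 mm ahead of it; z points along the fingers, y is the line along which they close (so a half turn about z gives the same grasp; the last joint's range is limited). The gripper opens to 87 mm and grips with 3 to 60 N. Pads are 19 mm wide; open, the fingers measure 117 mm over their backs; the gripper's body (75 mm by 190 mm) begins 51 mm behind the grasp point.
Start: joints at [-55.084, 22.042, 0.453, 0, -68.411, -14.817], TCP at [0.215, -0.587, 0.248] pointing down, gripper open.
Joint ranges: [-179.83, 179.83], [-69.29, 118.12], [-61.27, 80.66], [-181.25, 117.63], [-171.15, -9.14], [-177.46, 177.46]. Speed limits (degrees/s): [159.86, 159.86, 180, 180, 180, 180].

## Interface

Orientations are given as a 3x3 rotation matrix whose columns are the frame's x, y, z axes.
In Python, from station import r gives the robot as it stands.
- The arm moves only by the tool move_arm, never from a script. Its argument "series" is a list of rows, each an object with "grip": the opening, from 0 (shut) to 1 (fully open); "xyz": the shift along the tool's x, y, z in mm, a list of three; "angular": the turn, a rotation vector about the tool's x, y, z in rad, a list of three. A call has 1 to 10 rows; each row is the pose to reach, as a shift and turn from the pose commanded when the call began, along the tool's axes at that moment; what a row does not reach only later rows make up. A row lasts 1/10 s, in which the tool goes at most 50 mm and 8.59 degrees, less where a joint would pass 70% of its speed; a pose out of reach is approached as far as the arm can. A call with a gripper value outside its range is refused whole. The fingers move at their own pace and stop on an object; the grip force is fixed at half the most. Time passes only in rows, so rows that repeat a pose let the fingers close. It gives the time, the measured TCP pose, the force, the opening and the grip force at its end, in the units of the state.
- r.sense(): the state, without advancing time (a new reading comes with each control period).
- r.capture(name): name is "scene" or "top" or "wrist"; returns a dict with "img" (400x640x3 uint8, red, green, blue), "camera_matrix" (3x3 intrinsics, pixels), "rvec" (rotation vector, rad) and "tvec" (3), from world to camera coordinates, as OpenCV has them; the wrist camera has in their place "hand_eye" (4x4, takes a point from camera to tool coordinates, whose origin is the TCP and whose axes are the flange's). Camera axes: x right, y down, z forward; pixel columns grow to the right and rows downward; lengths in m; the calibration is good to about 2 mm. A picture is of the moment at which its call begins: read the wrist's pose just before it. There is no depth.
- r.finish_job(): hands the job in; it is judged then, once.
The state is a dict: "time_s": time; "joints": joint angles; "joint_velocities": joint speeds; "effort": joint torques, N m; "tcp_pos": TCP position; "ee_rot": TCP orientation; "wrist_force": force on the tool from outside, world axes, zero at the start; "moment": the same for the moment, N m; "gripper_width": opening from 0.0 (shut) to 1.0 (fully open); "gripper_force": force on a finger pad.
Only numpy, scipy, OpenCV 4.12 (cv2) and the standard library are available. Lean on these libraries where they do the work, as an engineer would, in place of code of your own. Each camera call takes 0.05 s, during which the arm holds its last target. There are 200 camera calls.

## Working session

There is one attempt and no reset: what is moved stays moved. The work goes in short steps, Python scripts to look and compute and a tool call to move; the robot and the scene stay as the last step left them, time stands still between calls to the robot, and variables do not carry over. Pictures are saved under pics/ and viewed, at most 13 in all, crops included, and the job is handed in when it is done.

Besides the shell and the picture viewer there is one more tool, called after "Request:" by a JSON object that holds its "name" and its "arguments". move_arm: Moves the arm, as the interface text tells. Its arguments: {"type":"object","properties":{"series":{"type":"array"}},"required":["series"]}

```bash
ls; mkdir -p pics; cat > h.py <<'E'
import numpy as np, cv2, sys
sys.path.insert(0,'.')
from station import r
def cap(name):
    s=r.sense(); c=r.capture(name); K=np.array(c["camera_matrix"])
    if name=="wrist":
        T=np.eye(4);T[:3,:3]=np.array(s["ee_rot"]);T[:3,3]=s["tcp_pos"]
        M=T@np.array(c["hand_eye"]); R=M[:3,:3].T; t=-R@M[:3,3]
    else:
        R=cv2.Rodrigues(np.array(c["rvec"],float))[0]; t=np.array(c["tvec"],float).ravel()
    return np.array(c["img"]),K,R,t
def save(n,im): cv2.imwrite('pics/'+n+'.png',im[:,:,::-1])
def onplane(px,K,R,t,z):
    px=np.atleast_2d(np.array(px,float)); d=(R.T@np.linalg.inv(K)@np.c_[px,np.ones(len(px))].T).T
    o=-R.T@t; return o+d*((z-o[2])/d[:,2])[:,None]
def proj(P,K,R,t):
    q=(R@np.atleast_2d(P).T).T+t; q=(K@q.T).T; return q[:,:2]/q[:,2:]
E
python3 - <<'E'
from h import *
ims=[]
for n in ["scene","top"]:
    im,K,R,t=cap(n); save(n,im); np.savez(n,im=im,K=K,R=R,t=t)
    print(n,-R.T@t,R[2],K[0,0])
print(r.sense())
E
```

```text
pics
scene [0.3031186  0.44164865 0.79744351] [ 0.26020153 -0.46390802 -0.84680843] 381.2320732654082
top [0.41442914 0.03107    0.9825584 ] [ 0.11139898  0.01064959 -0.9937187 ] 395.2704933280501
{'time_s': 0.1, 'joints': array([-5.50839404e+01,  2.20870280e+01,  3.88464937e-01, -2.57622072e-02,
       -6.84138161e+01, -1.48159996e+01]), 'joint_velocities': array([ 0.0328732 , -0.12827341,  0.10300564,  0.00756995, -0.01087295,
       -0.10204289]), 'effort': array([-5.68721680e-04, -3.91688991e+01,  1.87936592e+01,  4.23182264e+00,
        1.34971726e-02, -7.53860036e-05]), 'tcp_pos': array([ 0.21463029, -0.58646321,  0.24656658]), 'ee_rot': array([[-9.39150831e-01, -3.43504160e-01, -7.79790977e-04],
       [-3.43505031e-01,  9.39149019e-01,  1.84760140e-03],
       [ 9.76811642e-05,  2.00303851e-03, -9.99997989e-01]]), 'wrist_force': array([-0.49877618,  0.4789553 ,  0.09351775]), 'moment': array([-0.02607228,  0.0515722 , -0.01085831]), 'gripper_force': 0.0, 'gripper_width': 0.9998131301952622}
```

View pics/top.png

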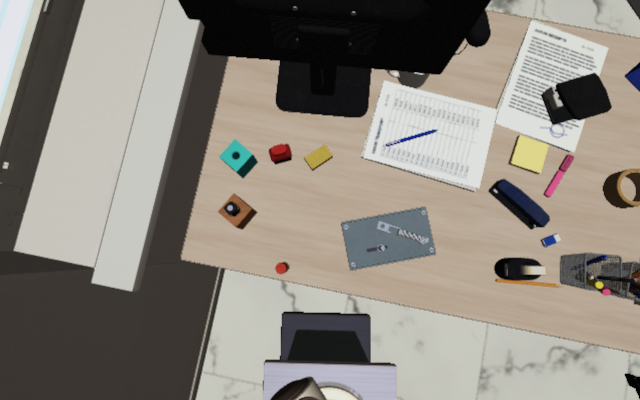

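View pics/scene.png

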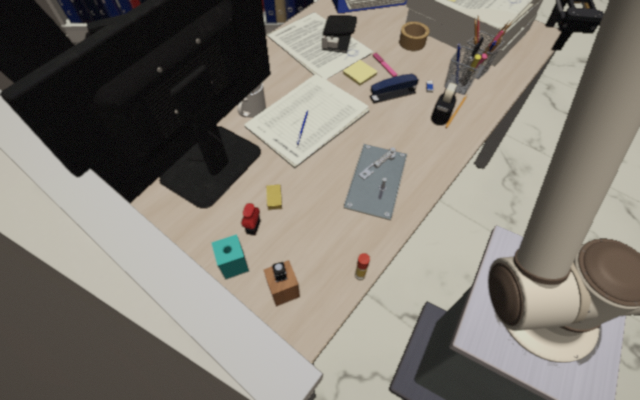

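The top view shows a wooden block with a black handle at (237,209) and a teal one at (238,157). The stand meant is the wooden one, because it is wood and holds the puller. The plate is at (388,238), with the pivot on its right, the hook up-left and the slot and post near (378,248). The glue stick is at (281,268), the stamp at (281,153) and the staples box at (318,157). I'll confirm with an enlarged crop.

```bash
python3 - <<'E'
from h import *
d=np.load('top.npz'); im=d['im']
a=cv2.resize(im[200:275,335:445],None,fx=6,fy=6,interpolation=cv2.INTER_CUBIC)
b=cv2.resize(im[180:235,210:265],None,fx=2.5,fy=2.5,interpolation=cv2.INTER_CUBIC)
o=np.zeros((450,800,3),np.uint8);o[:a.shape[0],:660]=a;o[:b.shape[0],661:661+b.shape[1]]=b
save('crop1',o)
K,R,t=d['K'],d['R'],d['t']
for n,p,z in [('handle',(233,209),.13),('stand',(237,211),.08),('glue',(281,268),.09),('stamp',(281,153),.08),('plate',(388,238),.008),('piv',(423,238),.045),('post',(382,247),.046)]:
    print(n,onplane(p,K,R,t,z).round(3))
E
```

```text
handle [[0.503 0.221 0.13 ]]
stand [[0.504 0.223 0.08 ]]
glue [[0.378 0.116 0.09 ]]
stamp [[0.643 0.126 0.08 ]]
plate [[ 0.454 -0.137  0.008]]
piv [[ 0.454 -0.213  0.045]]
post [[ 0.431 -0.116  0.046]]
```

View pics/crop1.png

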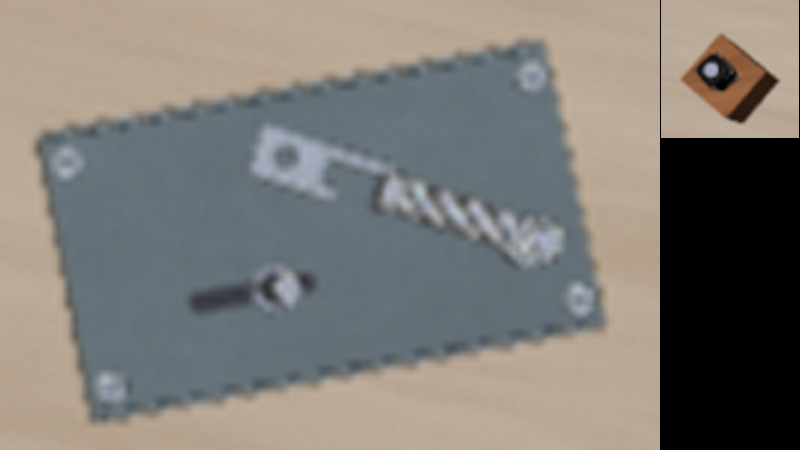

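The crop confirms the puller stands in the wooden block. In crop pixels the hook hole is at (288,155), the post head at (278,288) and the pivot at about (540,240). Next I'll look closer with the wrist camera.

```bash
cat >> h.py <<'E'
from scipy.spatial.transform import Rotation as Ro
def goal(p,yaw=None):
    "p TCP world; yaw: world angle (deg) of tool y axis, tool pointing down"
    s=r.sense(); R=np.array(s["ee_rot"]); 
    d=R.T@(np.array(p)-s["tcp_pos"])*1000; a=np.zeros(3)
    if yaw is not None:
        y=np.array([np.cos(np.radians(yaw)),np.sin(np.radians(yaw)),0]);z=np.array([0,0,-1.]);x=np.cross(y,z)
        a=Ro.from_matrix(R.T@np.c_[x,y,z]).as_rotvec()
    print('shift',d.round(1),'ang',a.round(3),'deg',np.degrees(np.linalg.norm(a)).round(1))
E
python3 - <<'E'
from h import *
c=r.capture("wrist"); print(np.array(c["hand_eye"]).round(3),c["camera_matrix"])
goal([.43,-.14,.33],70)
goal([.43,-.14,.33],90)
E
```

```text
[[-0.001 -0.958 -0.287  0.08 ]
 [ 1.    -0.001 -0.001  0.   ]
 [ 0.001 -0.287  0.958 -0.135]
 [ 0.     0.     0.     1.   ]] [[349.70168127   0.         323.71048761]
 [  0.         349.70168127 198.17305076]
 [  0.           0.           1.        ]]
shift [-355.6  345.5  -82.7] ang [ 0.002 -0.001  0.7  ] deg 40.1
shift [-355.6  345.5  -82.7] ang [ 0.002 -0.     0.351] deg 20.1
```

Request:
{"name": "move_arm", "arguments": {"series": [{"grip":1,"xyz":[-356,345,25],"angular":[0,0,0.35]},{"grip":1,"xyz":[-356,345,25],"angular":[0,0,0.35]},{"grip":1,"xyz":[-356,345,25],"angular":[0,0,0.35]},{"grip":1,"xyz":[-356,345,25],"angular":[0,0,0.35]},{"grip":1,"xyz":[-356,345,25],"angular":[0,0,0.35]},{"grip":1,"xyz":[-356,345,25],"angular":[0,0,0.35]},{"grip":1,"xyz":[-356,345,25],"angular":[0,0,0.35]},{"grip":1,"xyz":[-356,345,25],"angular":[0,0,0.35]},{"grip":1,"xyz":[-356,345,25],"angular":[0,0,0.35]},{"grip":1,"xyz":[-356,345,25],"angular":[0,0,0.35]}]}}

```text
time_s: 1.15
tcp_pos: [0.4307, -0.139, 0.2226]
ee_rot: [[-1.0, -0.001, 0.0], [-0.001, 1.0, 0.0], [-0.0, 0.0, -1.0]]
wrist_force: [1.1, 0.1, -0.2]
gripper_width: 1.003
gripper_force: 0.0
```

Request:
{"name": "move_arm", "arguments": {"series": [{"grip":1,"xyz":[0,0,0],"angular":[0,0,0]},{"grip":1,"xyz":[0,0,0],"angular":[0,0,0]},{"grip":1,"xyz":[0,0,0],"angular":[0,0,0]}]}}

```text
time_s: 1.45
tcp_pos: [0.4299, -0.1414, 0.2224]
ee_rot: [[-1.0, -0.0, -0.001], [-0.0, 1.0, -0.0], [0.001, -0.0, -1.0]]
wrist_force: [0.1, -0.9, -0.2]
gripper_width: 1.001
gripper_force: 0.0
```

```bash
python3 - <<'E'
from h import *
im,K,R,t=cap("wrist"); save('w1',im); np.savez('w1',im=im,K=K,R=R,t=t)
s=r.sense();print(s['tcp_pos'],s['time_s'],s['ee_rot'])
E
```

```text
[ 0.42977183 -0.14186314  0.2224694 ] 1.5 [[-9.99999511e-01  8.70201756e-04 -4.69400765e-04]
 [ 8.70212201e-04  9.99999621e-01 -2.20476637e-05]
 [ 4.69381401e-04 -2.24561312e-05 -9.99999890e-01]]
```

View pics/w1.png

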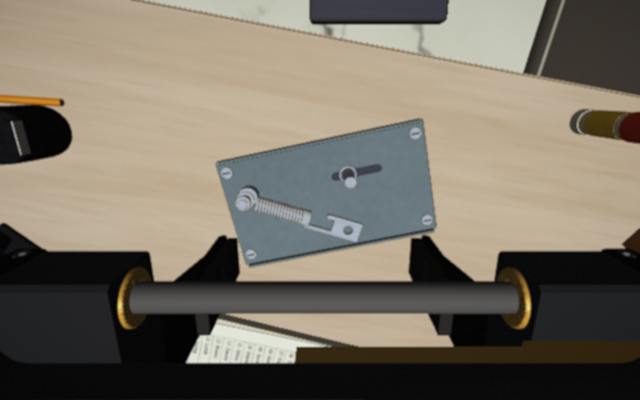

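The plate fills the middle of the image. The hook hole is near (348,229), the post near (349,177) and the pivot near (247,198). I'll refine these with a mask and one enlarged crop.

```bash
python3 - <<'E'
from h import *
d=np.load('w1.npz'); im,K,R,t=d['im'],d['K'],d['R'],d['t']
save('crop2',cv2.resize(im[155:255,225:370],None,fx=5.5,fy=5.5,interpolation=cv2.INTER_CUBIC))
hsv=cv2.cvtColor(im,cv2.COLOR_RGB2HSV)
m=((hsv[...,0]>85)&(hsv[...,0]<125)&(hsv[...,1]>25)&(hsv[...,2]>60)).astype(np.uint8)
m[:110]=0;m[:, :205]=0;m[:,445:]=0;m[270:]=0
m=cv2.morphologyEx(m,cv2.MORPH_CLOSE,np.ones((9,9)))
cs=max(cv2.findContours(m,0,2)[0],key=cv2.contourArea)
rect=cv2.approxPolyDP(cs,12,True)[:,0]; print(rect)
print(onplane(rect,K,R,t,.015).round(4))
for n,p,z in [('hole',(348,229.5),.0325),('piv',(247,196),.045),('post',(349.5,182),.046)]: print(n,onplane(p,K,R,t,z).round(4))
E
```

```text
[[421 121]
 [220 162]
 [246 261]
 [434 227]]
[[ 0.3752 -0.0486  0.015 ]
 [ 0.4149 -0.245   0.015 ]
 [ 0.5233 -0.2261  0.015 ]
 [ 0.484  -0.0264  0.015 ]]
hole [[ 0.4798 -0.1178  0.0325]]
piv [[ 0.4413 -0.2135  0.045 ]]
post [[ 0.4276 -0.1183  0.046 ]]
```

View pics/crop2.png

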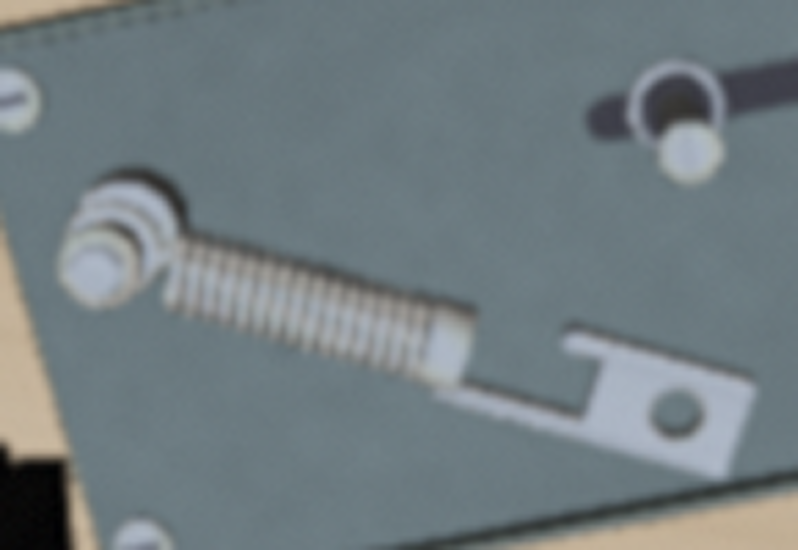

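The crop shows the pivot stud top at crop (94,272), the hook hole at (677,411), the post head at (690,150) and its base washer at (677,107).

```bash
python3 - <<'E'
from h import *
d=np.load('w1.npz'); K,R,t=d['K'],d['R'],d['t']
o=lambda c,z: onplane([(c[0]+.5)/5.5-.5+225,(c[1]+.5)/5.5-.5+155],K,R,t,z)[0]
H=o((677,411),.0325);H2=o((677,411),.030);P=o((94,272),.045);Q=o((690,150),.046);W=o((677,107),.0085);S=o((600,120),.008)
for n,v in zip(['hole','hole30','piv','post','washer','slot0'],[H,H2,P,Q,W,S]): print(n,v.round(4))
c=onplane([[421,121],[220,162],[246,261],[434,227]],K,R,t,.015)
for a,b in [(1,0),(2,3)]: v=c[b]-c[a];print('edge',np.degrees(np.arctan2(v[1],v[0])),np.linalg.norm(v))
for n,A in [('post',Q),('washer',W),('hole',H)]:
    v=(A-P)[:2];print(n,np.degrees(np.arctan2(v[1],v[0])),np.linalg.norm(v))
# toe side edge of hook: corners
a=o((575,330),.0325);b=o((752,383),.0325);v=b-a;print('hook edge',np.degrees(np.arctan2(v[1],v[0])),np.linalg.norm(v))
for n in ['top','scene']:
    e=np.load(n+'.npz')
    print(n,proj([H,P,Q],e['K'],e['R'],e['t']).round(1))
goal([.503,.221,.33],90)
E
```

```text
hole [ 0.4796 -0.1181  0.0325]
hole30 [ 0.4806 -0.1179  0.03  ]
piv [ 0.4491 -0.219   0.045 ]
post [ 0.4275 -0.1178  0.046 ]
washer [ 0.4286 -0.1175  0.0085]
slot0 [ 0.4312 -0.1318  0.008 ]
edge 101.43146241500038 0.20032709018021871
edge 101.11639790112008 0.20356926688436677
post 102.06015951543475 0.1034614957671147
washer 101.42270447520742 0.10351381639331741
hole 73.19005280167752 0.10536795093228292
hook edge 72.40200043819303 0.0335643432482563
top [[382.  226.7]
 [425.6 240.3]
 [382.7 248.4]]
scene [[365.9 173.5]
 [394.  147.9]
 [385.8 178.7]]
shift [ -72.9  362.9 -107.6] ang [-0.    -0.    -0.001] deg 0.1
```

Request:
{"name": "move_arm", "arguments": {"series": [{"grip":1,"xyz":[-50,362,-88],"angular":[0,0,0]},{"grip":1,"xyz":[-50,362,-88],"angular":[0,0,0]},{"grip":1,"xyz":[-50,362,-88],"angular":[0,0,0]},{"grip":1,"xyz":[-50,362,-88],"angular":[0,0,0]},{"grip":1,"xyz":[-50,362,-88],"angular":[0,0,0]},{"grip":1,"xyz":[-50,362,-88],"angular":[0,0,0]},{"grip":1,"xyz":[-50,362,-88],"angular":[0,0,0]},{"grip":1,"xyz":[-50,362,-88],"angular":[0,0,0]},{"grip":1,"xyz":[-50,362,-88],"angular":[0,0,0]},{"grip":1,"xyz":[-50,362,-88],"angular":[0,0,0]}]}}

```text
time_s: 2.5
tcp_pos: [0.4802, 0.2199, 0.3101]
ee_rot: [[-1.0, 0.001, -0.001], [0.001, 1.0, -0.001], [0.001, -0.001, -1.0]]
wrist_force: [-0.0, -0.5, -1.3]
gripper_width: 0.996
gripper_force: 0.0
```

Request:
{"name": "move_arm", "arguments": {"series": [{"grip":1,"xyz":[0,0,0],"angular":[0,0,0]},{"grip":1,"xyz":[0,0,0],"angular":[0,0,0]},{"grip":1,"xyz":[0,0,0],"angular":[0,0,0]}]}}

```text
time_s: 2.8
tcp_pos: [0.4801, 0.2199, 0.3106]
ee_rot: [[-1.0, 0.001, -0.0], [0.001, 1.0, -0.0], [0.0, -0.0, -1.0]]
wrist_force: [0.1, -0.0, 0.3]
gripper_width: 0.998
gripper_force: 0.0
```

```bash
python3 - <<'E'
from h import *
im,K,R,t=cap("wrist"); np.savez('w2',im=im,K=K,R=R,t=t)
print(r.sense()['tcp_pos'])
q=proj([[.503,.222,.08]],K,R,t)[0].astype(int);print(q)
x0,y0=max(q[0]-70,0),max(q[1]-50,0)
print(x0,y0); save('crop3',cv2.resize(im[y0:y0+100,x0:x0+140],None,fx=5.5,fy=5.5,interpolation=cv2.INTER_CUBIC))
E
```

```text
[0.48009219 0.22011605 0.31067415]
[326 192]
256 142
```

View pics/crop3.png

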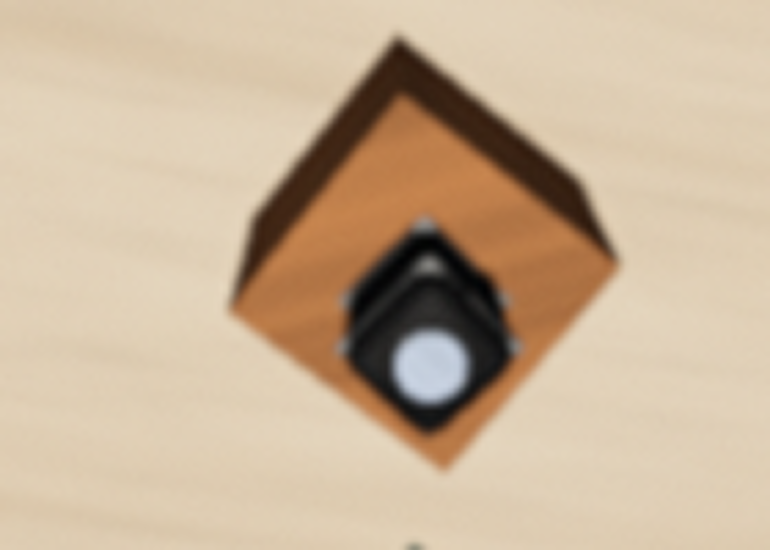

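The crop shows the stand's top corners at (400,93), (620,265), (445,470) and (230,310). The handle top's corners are at (428,262), (518,346), (430,435) and (343,350), with the stud at (431,367).

```bash
python3 - <<'E'
from h import *
d=np.load('w2.npz'); K,R,t=d['K'],d['R'],d['t']
def o(c,z): return onplane((np.array(c)+.5)/5.5-.5+[256,142],K,R,t,z)
A=o([(400,93),(620,265),(445,470),(230,310)],.08);B=o([(428,262),(518,346),(430,435),(343,350)],.126)
for n,C in [('stand',A),('handle',B)]:
    print(n,C.mean(0).round(4),[ (round(np.degrees(np.arctan2(*(C[(i+1)%4]-C[i])[[1,0]])),1),round(np.linalg.norm(C[(i+1)%4]-C[i])*1e3,1)) for i in range(4)])
print('stud',o([(431,367)],.129))
for y in (40,45,130,135): goal([.503,.221,.180],y)
E
```

```text
stand [0.5048 0.2289 0.08  ] [(np.float64(51.7), np.float64(55.4)), (np.float64(-38.3), np.float64(55.1)), (np.float64(-128.4), np.float64(54.9)), (np.float64(142.2), np.float64(55.0))]
handle [0.5028 0.2289 0.126 ] [(np.float64(46.1), np.float64(21.9)), (np.float64(-42.7), np.float64(22.5)), (np.float64(-136.0), np.float64(22.0)), (np.float64(137.2), np.float64(21.7))]
stud [[0.50512007 0.22902087 0.129     ]]
shift [-22.9   0.9 130.7] ang [0.    0.    0.872] deg 50.0
shift [-22.9   0.9 130.7] ang [0.    0.    0.785] deg 45.0
shift [-22.9   0.9 130.7] ang [ 0.     0.    -0.699] deg 40.0
shift [-22.9   0.9 130.7] ang [ 0.     0.    -0.786] deg 45.0
```

Request:
{"name": "move_arm", "arguments": {"series": [{"grip":1,"xyz":[-24.4,9,100],"angular":[0,0,-0.8]},{"grip":1,"xyz":[-24.4,9,100],"angular":[0,0,-0.8]},{"grip":1,"xyz":[-24.4,9,100],"angular":[0,0,-0.8]},{"grip":1,"xyz":[-24.4,9,100],"angular":[0,0,-0.8]},{"grip":1,"xyz":[-24.4,9,100],"angular":[0,0,-0.8]},{"grip":1,"xyz":[-24.4,9,100],"angular":[0,0,-0.8]},{"grip":1,"xyz":[-24.4,9,130],"angular":[0,0,-0.8]},{"grip":1,"xyz":[-24.4,9,160],"angular":[0,0,-0.8]},{"grip":1,"xyz":[-24.4,9,185],"angular":[0,0,-0.8]},{"grip":1,"xyz":[-24.4,9,198],"angular":[0,0,-0.8]}]}}

```text
time_s: 3.85
tcp_pos: [0.5034, 0.229, 0.1104]
ee_rot: [[-0.697, -0.717, -0.003], [-0.717, 0.697, -0.002], [0.004, 0.001, -1.0]]
wrist_force: [0.4, 0.1, -0.5]
gripper_width: 0.999
gripper_force: 0.0
```

Request:
{"name": "move_arm", "arguments": {"series": [{"grip":1,"xyz":[0,0,0],"angular":[0,0,0]},{"grip":1,"xyz":[0,0,0],"angular":[0,0,0]},{"grip":0.2,"xyz":[0,0,0],"angular":[0,0,0]},{"grip":0.2,"xyz":[0,0,0],"angular":[0,0,0]},{"grip":0.1,"xyz":[0,0,0],"angular":[0,0,0]},{"grip":0.1,"xyz":[0,0,0],"angular":[0,0,0]},{"grip":0.1,"xyz":[0,0,0],"angular":[0,0,0]},{"grip":0.1,"xyz":[0,0,0],"angular":[0,0,0]},{"grip":0.1,"xyz":[0,0,0],"angular":[0,0,0]},{"grip":0.1,"xyz":[0,0,0],"angular":[0,0,0]}]}}

```text
time_s: 4.85
tcp_pos: [0.5044, 0.2301, 0.1125]
ee_rot: [[-0.696, -0.718, -0.0], [-0.718, 0.696, -0.0], [0.0, 0.0, -1.0]]
wrist_force: [0.3, -0.4, -0.2]
gripper_width: 0.356
gripper_force: 0.0
```

Request:
{"name": "move_arm", "arguments": {"series": [{"grip":0,"xyz":[0,0,0],"angular":[0,0,0]},{"grip":0,"xyz":[0,0,0],"angular":[0,0,0]},{"grip":0,"xyz":[0,0,0],"angular":[0,0,0]},{"grip":0,"xyz":[0,0,0],"angular":[0,0,0]},{"grip":0,"xyz":[0,0,0],"angular":[0,0,0]},{"grip":0,"xyz":[0,0,0],"angular":[0,0,0]}]}}

```text
time_s: 5.45
tcp_pos: [0.5045, 0.2301, 0.1125]
ee_rot: [[-0.696, -0.718, 0.0], [-0.718, 0.696, 0.0], [-0.0, 0.0, -1.0]]
wrist_force: [0.8, 0.0, -0.4]
gripper_width: 0.272
gripper_force: 30.0
```

Request:
{"name": "move_arm", "arguments": {"series": [{"grip":0,"xyz":[0,0,-20],"angular":[0,0,0]},{"grip":0,"xyz":[0,0,-50],"angular":[0,0,0]},{"grip":0,"xyz":[0,0,-80],"angular":[0,0,0]},{"grip":0,"xyz":[0,0,-110],"angular":[0,0,0]},{"grip":0,"xyz":[0,0,-130],"angular":[0,0,0]},{"grip":0,"xyz":[0,0,-130],"angular":[0,0,0]},{"grip":0,"xyz":[0,0,-130],"angular":[0,0,0]}]}}

```text
time_s: 6.15
tcp_pos: [0.5039, 0.2299, 0.242]
ee_rot: [[-0.696, -0.718, -0.001], [-0.718, 0.696, 0.0], [0.001, 0.001, -1.0]]
wrist_force: [0.3, 0.3, -0.9]
gripper_width: 0.272
gripper_force: 30.0
```

```bash
python3 - <<'E'
from h import *
s=r.sense();print(s['tcp_pos'],s['gripper_width'])
goal([.4803,-.118,.1925])
E
```

```text
[0.50388343 0.22994276 0.24195873] 0.27165477565445534
shift [ 266.1 -225.4   49.4] ang [0. 0. 0.] deg 0.0
```

Request:
{"name": "move_arm", "arguments": {"series": [{"grip":0,"xyz":[30,-25,0],"angular":[0,0,0]},{"grip":0,"xyz":[60,-50,0],"angular":[0,0,0]},{"grip":0,"xyz":[95,-80,0],"angular":[0,0,0]},{"grip":0,"xyz":[130,-110,0],"angular":[0,0,0]},{"grip":0,"xyz":[165,-140,10],"angular":[0,0,0]},{"grip":0,"xyz":[200,-170,20],"angular":[0,0,0]},{"grip":0,"xyz":[230,-195,30],"angular":[0,0,0]},{"grip":0,"xyz":[255,-216,45],"angular":[0,0,0]},{"grip":0,"xyz":[266,-225,50],"angular":[0,0,0]},{"grip":0,"xyz":[266,-225,50],"angular":[0,0,0]}]}}

```text
time_s: 7.15
tcp_pos: [0.4792, -0.1188, 0.1903]
ee_rot: [[-0.698, -0.716, -0.005], [-0.716, 0.698, -0.0], [0.004, 0.004, -1.0]]
wrist_force: [0.6, 0.4, -0.1]
gripper_width: 0.271
gripper_force: 30.0
```

Request:
{"name": "move_arm", "arguments": {"series": [{"grip":0,"xyz":[0,0,0],"angular":[0,0,0]},{"grip":0,"xyz":[0,0,0],"angular":[0,0,0]},{"grip":0,"xyz":[0,0,0],"angular":[0,0,0]}]}}

```text
time_s: 7.45
tcp_pos: [0.4813, -0.1165, 0.193]
ee_rot: [[-0.695, -0.719, 0.001], [-0.719, 0.695, 0.0], [-0.001, -0.001, -1.0]]
wrist_force: [-0.4, 0.6, -0.5]
gripper_width: 0.274
gripper_force: 30.0
```

```bash
python3 - <<'E'
from h import *
im,K,R,t=cap("wrist"); np.savez('w3',im=im,K=K,R=R,t=t)
s=r.sense();print(s['tcp_pos'])
print(proj([s['tcp_pos']-np.array([0,0,.1075]),s['tcp_pos']-np.array([0,0,.0325]),[.4796,-.1181,.0325],[.4275,-.1178,.046]],K,R,t))
x0,y0=255,140;save('crop4',cv2.resize(im[y0:y0+110,x0:x0+145],None,fx=5.4,fy=5.4,interpolation=cv2.INTER_CUBIC))
E
```

```text
[ 0.48122837 -0.11657704  0.19296823]
[[323.15614986 207.49627694]
 [322.72492403 252.1572079 ]
 [323.46460565 186.11846753]
 [370.05072083 147.19882878]]
```

View pics/crop4.png

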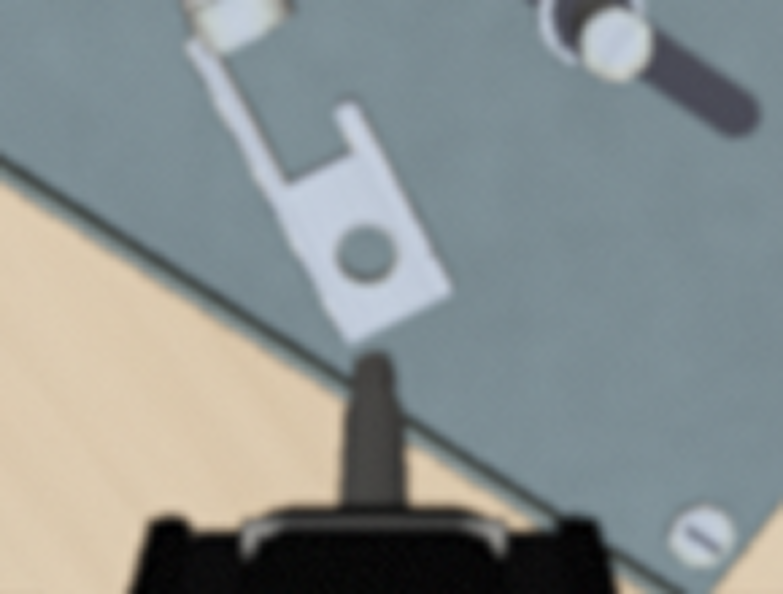

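The crop shows the tip's end at about (373,367), within a pixel of where I predicted it. The hole is at (366,253) and the post head at (617,45).

```bash
python3 - <<'E'
from h import *
d=np.load('w3.npz'); K,R,t=d['K'],d['R'],d['t']
o=lambda c,z: onplane((np.array(c)+.5)/5.4-.5+[255,140],K,R,t,z)[0]
H=o((366,253),.0325);Q=o((617,45),.046);T=o((373,367),.0855)
s=r.sense();tc=s['tcp_pos']
print(H,Q,'tip-tcp',T-tc)
H2=(H[:2]-(T-tc)[:2]); print('tcp goal',H2)
goal([*H2,.1475])
goal([*H2,.1245])
E
```

```text
[ 0.48049235 -0.11855355  0.0325    ] [ 0.42858823 -0.11803564  0.046     ] tip-tcp [-0.00024374  0.00028459 -0.10746823]
tcp goal [ 0.48073609 -0.11883814]
shift [ 2.  -1.2 45.5] ang [0. 0. 0.] deg 0.0
shift [ 2.  -1.2 68.5] ang [0. 0. 0.] deg 0.0
```

Request:
{"name": "move_arm", "arguments": {"series": [{"grip":0,"xyz":[2,-1.2,15],"angular":[0,0,0]},{"grip":0,"xyz":[2,-1.2,30],"angular":[0,0,0]},{"grip":0,"xyz":[2,-1.2,42],"angular":[0,0,0]},{"grip":0,"xyz":[2,-1.2,46],"angular":[0,0,0]},{"grip":0,"xyz":[2,-1.2,46],"angular":[0,0,0]},{"grip":0,"xyz":[2,-1.2,49],"angular":[0,0,0]},{"grip":0,"xyz":[2,-1.2,51],"angular":[0,0,0]},{"grip":0,"xyz":[2,-1.2,53],"angular":[0,0,0]},{"grip":0,"xyz":[2,-1.2,55],"angular":[0,0,0]},{"grip":0,"xyz":[2,-1.2,55],"angular":[0,0,0]}]}}

```text
time_s: 8.5
tcp_pos: [0.4801, -0.1198, 0.1374]
ee_rot: [[-0.696, -0.718, -0.0], [-0.718, 0.696, 0.0], [0.0, 0.0, -1.0]]
wrist_force: [0.0, -0.0, -1.2]
gripper_width: 0.273
gripper_force: 30.0
```

Request:
{"name": "move_arm", "arguments": {"series": [{"grip":0,"xyz":[-0.8,0.2,0],"angular":[0,0,0]},{"grip":0,"xyz":[-0.8,0.2,2],"angular":[0,0,0]},{"grip":0,"xyz":[-0.8,0.2,4],"angular":[0,0,0]},{"grip":0,"xyz":[-0.8,0.2,6],"angular":[0,0,0]},{"grip":0,"xyz":[-0.8,0.2,9],"angular":[0,0,0]},{"grip":0,"xyz":[-0.8,0.2,12],"angular":[0,0,0]},{"grip":0,"xyz":[-0.8,0.2,13],"angular":[0,0,0]},{"grip":0,"xyz":[-0.8,0.2,13],"angular":[0,0,0]},{"grip":0,"xyz":[-0.8,0.2,13],"angular":[0,0,0]}]}}

```text
time_s: 9.4
tcp_pos: [0.4808, -0.1191, 0.1246]
ee_rot: [[-0.696, -0.718, 0.0], [-0.718, 0.696, -0.0], [-0.0, -0.0, -1.0]]
wrist_force: [-0.2, 0.0, -1.3]
gripper_width: 0.27
gripper_force: 30.0
```

```bash
python3 - <<'E'
from h import *
P=np.array([.4491,-.219]);Q=np.array([.4280,-.1178])
im,K,R,t=cap("wrist"); s=r.sense();print(s['tcp_pos'],s['wrist_force'],s['time_s'])
save('crop5',cv2.resize(im[90:235,225:425],None,fx=4,fy=4,interpolation=cv2.INTER_CUBIC)); np.savez('w4',im=im,K=K,R=R,t=t)
E
```

```text
[ 0.48081313 -0.11907237  0.12467551] [ 0.28163618  0.39675687 -1.30371852] 9.45
```

View pics/crop5.png

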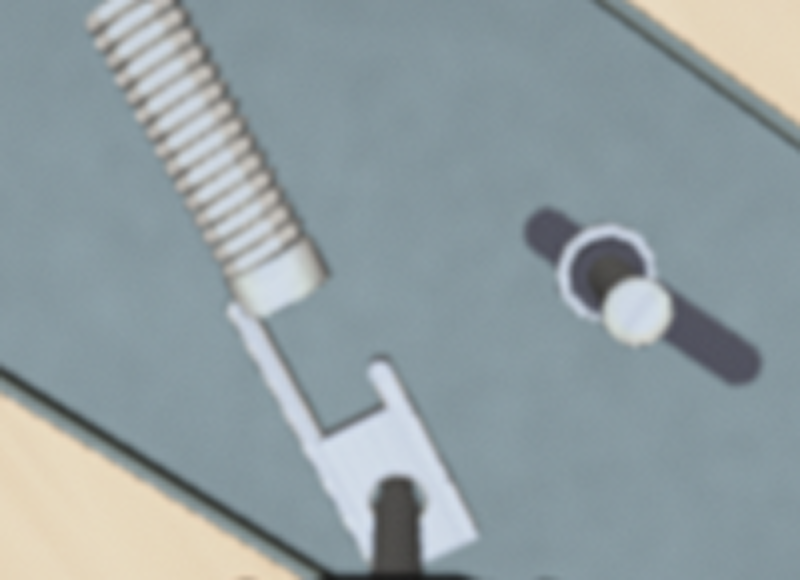

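The tip is seated in the hole at crop (397,492). Next I'll compute the stretch and swing waypoints.

```bash
cat >> h.py <<'E'
P=np.array([.4488,-.220]); OFF=np.array([.0002,-.0003])
def way(pts,z=None):
    "pts: (r mm, angle deg world) of tip about pivot"
    s=r.sense();R=np.array(s["ee_rot"]);c=s["tcp_pos"]
    v=c[:2]-OFF-P;print('now r',np.hypot(*v)*1e3,'ang',np.degrees(np.arctan2(v[1],v[0])),'F',s['wrist_force'].round(1),'t',s['time_s'],'tip z',c[2]-.1075)
    for q,a in pts:
        a=np.radians(a);w=P+OFF+q/1e3*np.array([np.cos(a),np.sin(a)])
        print(q,np.degrees(a).round(1),(R.T@(np.r_[w,c[2]]-c)*1e3).round(1))
E
python3 - <<'E'
from h import *
way([(q,72.9) for q in (109,113,117,121,125,129,133,136,138.2)])
E
```

```text
now r 106.10894244734736 ang 72.55346438800571 F [ 0.3  0.4 -1.3] t 9.45 tip z 0.017175514716823492
109 72.9 [-2.3  1.9 -0. ]
113 72.9 [-5.8  3.7  0. ]
117 72.9 [-9.4  5.5  0. ]
121 72.9 [-13.    7.3   0. ]
125 72.9 [-16.5   9.2   0. ]
129 72.9 [-20.1  11.    0. ]
133 72.9 [-23.7  12.8   0. ]
136 72.9 [-26.3  14.1   0. ]
138.2 72.9 [-28.3  15.1   0. ]
```

Request:
{"name": "move_arm", "arguments": {"series": [{"grip":0,"xyz":[-2.3,1.9,0],"angular":[0,0,0]},{"grip":0,"xyz":[-5.8,3.7,0],"angular":[0,0,0]},{"grip":0,"xyz":[-9.4,5.5,0],"angular":[0,0,0]},{"grip":0,"xyz":[-13,7.3,0],"angular":[0,0,0]},{"grip":0,"xyz":[-16.5,9.2,0],"angular":[0,0,0]},{"grip":0,"xyz":[-20.1,11,0],"angular":[0,0,0]},{"grip":0,"xyz":[-23.7,12.8,0],"angular":[0,0,0]},{"grip":0,"xyz":[-26.3,14.1,0],"angular":[0,0,0]},{"grip":0,"xyz":[-28.3,15.1,0],"angular":[0,0,0]},{"grip":0,"xyz":[-28.3,15.1,0],"angular":[0,0,0]}]}}

```text
time_s: 10.45
tcp_pos: [0.4887, -0.0886, 0.1244]
ee_rot: [[-0.696, -0.718, -0.003], [-0.718, 0.696, -0.001], [0.003, 0.001, -1.0]]
wrist_force: [-2.3, -5.3, -1.2]
gripper_width: 0.274
gripper_force: 30.0
```

Request:
{"name": "move_arm", "arguments": {"series": [{"grip":0,"xyz":[0,0,0],"angular":[0,0,0]},{"grip":0,"xyz":[0,0,0],"angular":[0,0,0]},{"grip":0,"xyz":[0,0,0],"angular":[0,0,0]}]}}

```text
time_s: 10.75
tcp_pos: [0.4886, -0.0888, 0.1244]
ee_rot: [[-0.696, -0.718, -0.003], [-0.718, 0.696, -0.001], [0.003, 0.001, -1.0]]
wrist_force: [-1.5, -6.1, -0.2]
gripper_width: 0.272
gripper_force: 30.0
```

```bash
python3 - <<'E'
from h import *
im,K,R,t=cap("wrist");np.savez('w5',im=im,K=K,R=R,t=t)
way([(138.5,a) for a in (74,76,78.5,81,83.5,86,88.5,90,91,91.5)])
E
```

```text
now r 137.3058719251273 ang 73.22764461354788 F [-1.9 -6.5 -0.4] t 10.8 tip z 0.01687278828132549
138.5 74.0 [-0.2  2.2  0. ]
138.5 76.0 [2.2 6.4 0. ]
138.5 78.5 [ 5.3 11.6  0. ]
138.5 81.0 [ 8.7 16.6  0. ]
138.5 83.5 [12.2 21.5  0.1]
138.5 86.0 [16.  26.2  0.1]
138.5 88.5 [20.  30.7  0.1]
138.5 90.0 [22.5 33.4  0.1]
138.5 91.0 [24.2 35.1  0.1]
138.5 91.5 [25.1 35.9  0.1]
```

Request:
{"name": "move_arm", "arguments": {"series": [{"grip":0,"xyz":[-0.2,2.2,0],"angular":[0,0,0]},{"grip":0,"xyz":[2.2,6.4,0],"angular":[0,0,0]},{"grip":0,"xyz":[5.3,11.6,0],"angular":[0,0,0]},{"grip":0,"xyz":[8.7,16.6,0],"angular":[0,0,0]},{"grip":0,"xyz":[12.2,21.5,0],"angular":[0,0,0]},{"grip":0,"xyz":[16,26.2,0],"angular":[0,0,0]},{"grip":0,"xyz":[20,30.7,0],"angular":[0,0,0]},{"grip":0,"xyz":[22.5,33.4,0],"angular":[0,0,0]},{"grip":0,"xyz":[24.2,35.1,0],"angular":[0,0,0]},{"grip":0,"xyz":[25.1,35.9,0],"angular":[0,0,0]}]}}

```text
time_s: 11.8
tcp_pos: [0.4464, -0.0817, 0.1248]
ee_rot: [[-0.696, -0.718, 0.001], [-0.718, 0.696, -0.001], [0.001, -0.001, -1.0]]
wrist_force: [0.3, -7.5, -1.4]
gripper_width: 0.28
gripper_force: 30.0
```

Request:
{"name": "move_arm", "arguments": {"series": [{"grip":0,"xyz":[0,0,0],"angular":[0,0,0]},{"grip":0,"xyz":[0,0,0],"angular":[0,0,0]}]}}

```text
time_s: 12.0
tcp_pos: [0.4465, -0.0817, 0.1248]
ee_rot: [[-0.696, -0.718, 0.0], [-0.718, 0.696, -0.001], [0.001, -0.001, -1.0]]
wrist_force: [-0.1, -5.6, -1.1]
gripper_width: 0.274
gripper_force: 30.0
```

```bash
python3 - <<'E'
from h import *
im,K,R,t=cap("wrist");np.savez('w6',im=im,K=K,R=R,t=t)
save('crop6',cv2.resize(im[60:230,240:425],None,fx=3.5,fy=3.5,interpolation=cv2.INTER_CUBIC))
way([(138.3,a) for a in (92.5,93.5,94.5,95.5,96.5,97.5,98.5,99.5,100.5,101.3)])
E
```

```text
now r 138.63225928147585 ang 91.00709017710874 F [ 0.  -6.5 -1.9] t 12.05 tip z 0.017257870845751866
138.3 92.5 [ 2.8  2.3 -0. ]
138.3 93.5 [ 4.6  3.9 -0. ]
138.3 94.5 [ 6.4  5.5 -0. ]
138.3 95.5 [ 8.2  7.1 -0. ]
138.3 96.5 [10.1  8.7 -0. ]
138.3 97.5 [11.9 10.2 -0. ]
138.3 98.5 [13.8 11.7 -0. ]
138.3 99.5 [15.8 13.1 -0. ]
138.3 100.5 [17.7 14.5 -0. ]
138.3 101.3 [19.3 15.6 -0. ]
```

View pics/crop6.png

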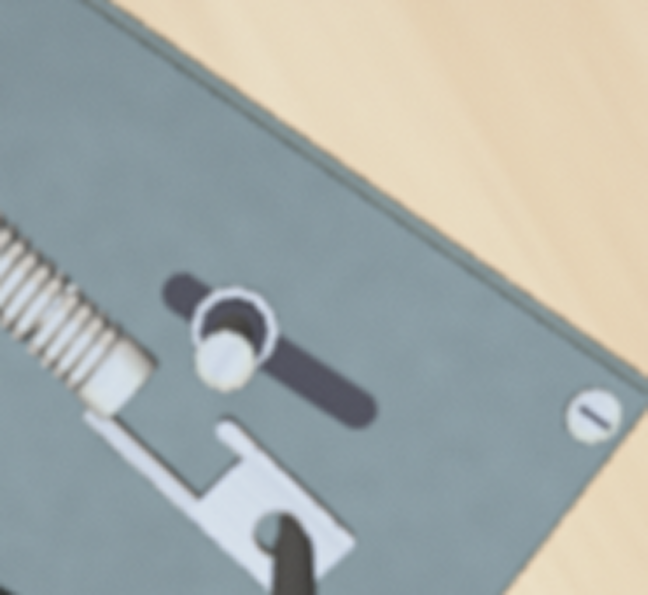

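The picture shows the mouth lined up with the post: toe end at (222,422), collar at (140,375) and post at hook height at about (229,347). That puts the post about 12 mm ahead of the hook's origin, so I'll swing on.

Request:
{"name": "move_arm", "arguments": {"series": [{"grip":0,"xyz":[2.5,2.6,0],"angular":[0,0,0]},{"grip":0,"xyz":[4.2,4.4,0],"angular":[0,0,0]},{"grip":0,"xyz":[6,6,0],"angular":[0,0,0]},{"grip":0,"xyz":[7.8,7.6,0],"angular":[0,0,0]},{"grip":0,"xyz":[9.7,9.2,0],"angular":[0,0,0]},{"grip":0,"xyz":[11.5,10.7,0],"angular":[0,0,0]},{"grip":0,"xyz":[11.5,10.7,0],"angular":[0,0,0]}]}}

```text
time_s: 12.75
tcp_pos: [0.4312, -0.0824, 0.1249]
ee_rot: [[-0.696, -0.718, 0.002], [-0.718, 0.696, -0.001], [-0.0, -0.002, -1.0]]
wrist_force: [1.0, -7.2, -1.7]
gripper_width: 0.273
gripper_force: 30.0
```

Request:
{"name": "move_arm", "arguments": {"series": [{"grip":0,"xyz":[1.9,1.5,0],"angular":[0,0,0]},{"grip":0,"xyz":[3.9,2.9,0],"angular":[0,0,0]},{"grip":0,"xyz":[5.8,4.3,0],"angular":[0,0,0]},{"grip":0,"xyz":[7.4,5.4,0],"angular":[0,0,0]},{"grip":0,"xyz":[7.4,5.4,0],"angular":[0,0,0]},{"grip":0,"xyz":[7.4,5.4,0],"angular":[0,0,0]}]}}

```text
time_s: 13.35
tcp_pos: [0.4228, -0.0839, 0.125]
ee_rot: [[-0.695, -0.719, 0.003], [-0.719, 0.695, -0.001], [-0.001, -0.003, -1.0]]
wrist_force: [0.5, -6.5, -2.0]
gripper_width: 0.272
gripper_force: 30.0
```

```bash
python3 - <<'E'
from h import *
im,K,R,t=cap("wrist");np.savez('w7',im=im,K=K,R=R,t=t)
save('crop7',cv2.resize(im[60:230,240:425],None,fx=3.5,fy=3.5,interpolation=cv2.INTER_CUBIC))
way([(q,101.3) for q in (136,134,132,130,128,126.5,125,124.2)])
E
```

```text
now r 138.91825157343533 ang 100.87178711710834 F [ 1.2 -7.3 -2.7] t 13.4 tip z 0.017526414889404554
136 101.3 [ 2.5 -1.8  0. ]
134 101.3 [ 3.6 -3.5  0. ]
132 101.3 [ 4.8 -5.1  0. ]
130 101.3 [ 5.9 -6.7  0. ]
128 101.3 [ 7.1 -8.4  0. ]
126.5 101.3 [ 7.9 -9.6  0. ]
125 101.3 [  8.8 -10.9   0. ]
124.2 101.3 [  9.2 -11.5   0. ]
```

View pics/crop7.png

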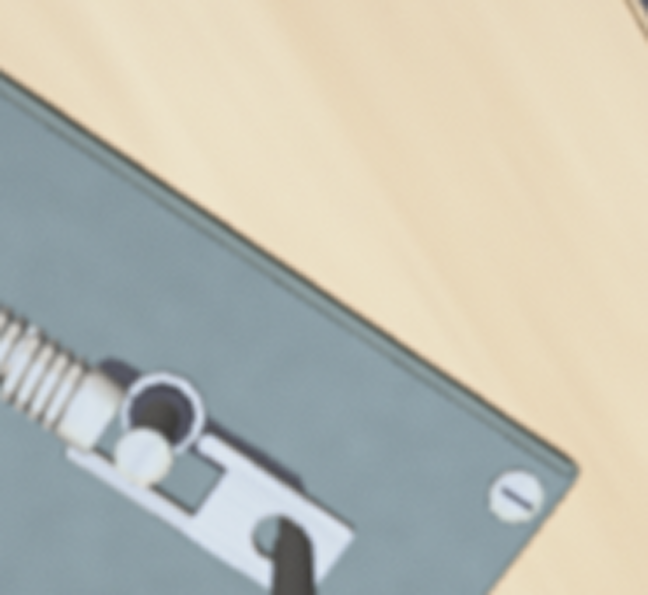

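The post is inside the mouth, with its head at (145,458). I'll ease the spring back.

Request:
{"name": "move_arm", "arguments": {"series": [{"grip":0,"xyz":[1.8,-0.9,0],"angular":[0,0,0]},{"grip":0,"xyz":[2.9,-2.6,0],"angular":[0,0,0]},{"grip":0,"xyz":[4,-4.2,0],"angular":[0,0,0]},{"grip":0,"xyz":[5.2,-5.8,0],"angular":[0,0,0]},{"grip":0,"xyz":[6.4,-7.5,0],"angular":[0,0,0]},{"grip":0,"xyz":[7.4,-8.8,0],"angular":[0,0,0]},{"grip":0,"xyz":[7.9,-9.6,0],"angular":[0,0,0]},{"grip":0,"xyz":[7.9,-9.6,0],"angular":[0,0,0]},{"grip":0,"xyz":[7.9,-9.6,0],"angular":[0,0,0]}]}}

```text
time_s: 14.3
tcp_pos: [0.4239, -0.0959, 0.1249]
ee_rot: [[-0.696, -0.718, 0.002], [-0.718, 0.696, -0.0], [-0.001, -0.002, -1.0]]
wrist_force: [1.5, -5.0, -2.0]
gripper_width: 0.274
gripper_force: 30.0
```

```bash
python3 - <<'E'
from h import *
way([(q,101.3) for q in (126,125,124,123)])
E
```

```text
now r 126.94094090738336 ang 101.41326445267661 F [ 1.5 -5.  -2. ] t 14.3 tip z 0.017390305810892986
126 101.3 [ 0.3 -0.9  0. ]
125 101.3 [ 0.9 -1.7  0. ]
124 101.3 [ 1.5 -2.6  0. ]
123 101.3 [ 2.  -3.4  0. ]
```

Request:
{"name": "move_arm", "arguments": {"series": [{"grip":0,"xyz":[0.3,-0.9,0],"angular":[0,0,0]},{"grip":0,"xyz":[0.9,-1.7,0],"angular":[0,0,0]},{"grip":0,"xyz":[1.5,-2.6,0],"angular":[0,0,0]},{"grip":0,"xyz":[1.5,-2.6,0],"angular":[0,0,0]},{"grip":0,"xyz":[1.5,-2.6,0],"angular":[0,0,0]}]}}

```text
time_s: 14.8
tcp_pos: [0.4241, -0.0985, 0.1246]
ee_rot: [[-0.696, -0.718, 0.001], [-0.718, 0.696, 0.001], [-0.001, -0.0, -1.0]]
wrist_force: [1.3, 1.5, -0.8]
gripper_width: 0.277
gripper_force: 30.0
```

```bash
python3 - <<'E'
from h import *
way([(q,101.3) for q in (124,123,122)])
E
```

```text
now r 124.27909754634895 ang 101.54230438811022 F [ 1.3  1.5 -0.8] t 14.8 tip z 0.01710354487179784
124 101.3 [-0.3 -0.5  0. ]
123 101.3 [ 0.3 -1.4 -0. ]
122 101.3 [ 0.9 -2.2 -0. ]
```

Request:
{"name": "move_arm", "arguments": {"series": [{"grip":0,"xyz":[0,0,0],"angular":[0,0,0]},{"grip":0,"xyz":[0,0,0],"angular":[0,0,0]},{"grip":0,"xyz":[0,0,0],"angular":[0,0,0]}]}}

```text
time_s: 15.1
tcp_pos: [0.4241, -0.0987, 0.1246]
ee_rot: [[-0.696, -0.718, 0.001], [-0.718, 0.696, 0.0], [-0.001, -0.0, -1.0]]
wrist_force: [0.7, 1.9, -1.2]
gripper_width: 0.274
gripper_force: 30.0
```

```bash
python3 - <<'E'
from h import *
im,K,R,t=cap("wrist");np.savez('w8',im=im,K=K,R=R,t=t)
way([(124.3,101.1)])
save('crop8',cv2.resize(im[100:240,240:425],None,fx=4,fy=4,interpolation=cv2.INTER_CUBIC))
E
```

```text
now r 124.08883536186185 ang 101.57829504379626 F [ 1.7  2.2 -1.1] t 15.15 tip z 0.017132674190457817
124.3 101.1 [-1.  -0.4  0. ]
```

View pics/crop8.png

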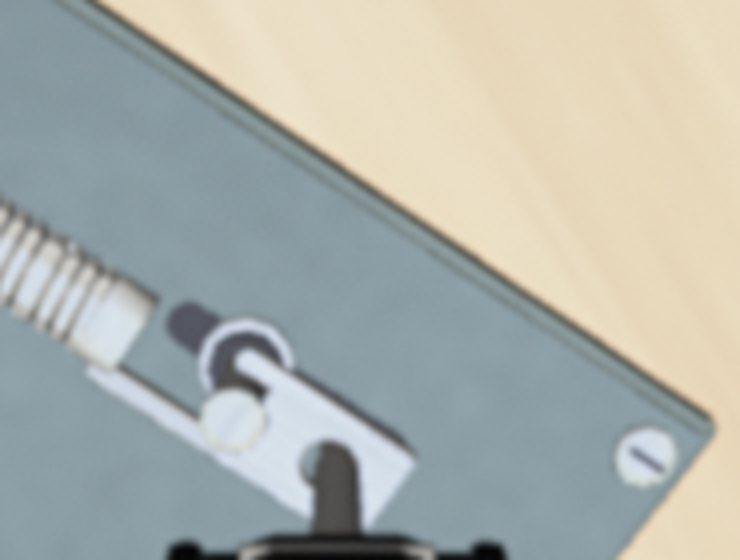

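The post is seated at the hook's bottom and holds it. The tip rests on the hole's upper-right rim, so I'll centre it.

Request:
{"name": "move_arm", "arguments": {"series": [{"grip":0,"xyz":[-0.6,-0.4,0],"angular":[0,0,0]},{"grip":0,"xyz":[-1.2,-0.8,0],"angular":[0,0,0]},{"grip":0,"xyz":[-1.2,-0.8,0],"angular":[0,0,0]},{"grip":0,"xyz":[-1.2,-0.8,0],"angular":[0,0,0]},{"grip":0,"xyz":[-1.2,-0.8,0],"angular":[0,0,0]}]}}

```text
time_s: 15.65
tcp_pos: [0.4247, -0.0987, 0.1244]
ee_rot: [[-0.696, -0.718, -0.001], [-0.718, 0.696, -0.0], [0.001, 0.001, -1.0]]
wrist_force: [-0.6, -0.6, -1.1]
gripper_width: 0.272
gripper_force: 30.0
```

```bash
python3 - <<'E'
from h import *
s=r.sense();print(np.array(s["ee_rot"]).T@s['wrist_force'])
way([])
E
```

```text
[0.86164691 0.0199857  1.14188357]
now r 123.98269836669454 ang 101.28639778649709 F [-0.6 -0.6 -1.1] t 15.65 tip z 0.016896302511463998
```

Request:
{"name": "move_arm", "arguments": {"series": [{"grip":0,"xyz":[0.3,0,0],"angular":[0,0,0]},{"grip":0,"xyz":[0.3,0,0],"angular":[0,0,0]},{"grip":0,"xyz":[0.3,0,0],"angular":[0,0,0]}]}}

```text
time_s: 15.95
tcp_pos: [0.4249, -0.0988, 0.1245]
ee_rot: [[-0.696, -0.718, -0.0], [-0.718, 0.696, -0.0], [0.0, 0.0, -1.0]]
wrist_force: [-0.0, -0.7, -1.3]
gripper_width: 0.274
gripper_force: 30.0
```

Request:
{"name": "move_arm", "arguments": {"series": [{"grip":0,"xyz":[0,0,0],"angular":[0,0,0]},{"grip":0,"xyz":[0,0,0],"angular":[0,0,0]}]}}

```text
time_s: 16.15
tcp_pos: [0.425, -0.0988, 0.1246]
ee_rot: [[-0.696, -0.718, -0.0], [-0.718, 0.696, -0.0], [0.0, 0.0, -1.0]]
wrist_force: [0.2, -0.8, 0.0]
gripper_width: 0.274
gripper_force: 30.0
```

Request:
{"name": "move_arm", "arguments": {"series": [{"grip":0,"xyz":[0,0,0],"angular":[0,0,0]},{"grip":0,"xyz":[0,0,0],"angular":[0,0,0]}]}}

```text
time_s: 16.35
tcp_pos: [0.425, -0.0988, 0.1246]
ee_rot: [[-0.696, -0.718, -0.0], [-0.718, 0.696, -0.0], [0.0, 0.0, -1.0]]
wrist_force: [0.6, -0.2, -1.0]
gripper_width: 0.273
gripper_force: 30.0
```

Request:
{"name": "move_arm", "arguments": {"series": [{"grip":0,"xyz":[0,0,-3],"angular":[0,0,0]},{"grip":0,"xyz":[0,0,-7],"angular":[0,0,0]},{"grip":0,"xyz":[0,0,-12],"angular":[0,0,0]},{"grip":0,"xyz":[0,0,-18],"angular":[0,0,0]},{"grip":0,"xyz":[0,0,-28],"angular":[0,0,0]},{"grip":0,"xyz":[0,0,-50],"angular":[0,0,0]},{"grip":0,"xyz":[0,0,-80],"angular":[0,0,0]},{"grip":0,"xyz":[0,0,-115],"angular":[0,0,0]},{"grip":0,"xyz":[0,0,-120],"angular":[0,0,0]},{"grip":0,"xyz":[0,0,-120],"angular":[0,0,0]}]}}

```text
time_s: 17.35
tcp_pos: [0.4255, -0.0986, 0.2461]
ee_rot: [[-0.696, -0.718, 0.004], [-0.718, 0.696, 0.001], [-0.003, -0.002, -1.0]]
wrist_force: [-0.5, 0.8, -0.8]
gripper_width: 0.275
gripper_force: 30.0
```

```bash
python3 - <<'E'
from h import *
im,K,R,t=cap("wrist");np.savez('w9',im=im,K=K,R=R,t=t)
s=r.sense();print(s['tcp_pos'],s['wrist_force'])
a=cv2.resize(im[80:260,230:420],None,fx=3,fy=3,interpolation=cv2.INTER_CUBIC);save('crop9',a)
p=s['tcp_pos'];print(proj([p-[0,0,.1075]],K,R,t))
goal([.5047,.2301,p[2]])
E
```

```text
[ 0.42459359 -0.09866593  0.2446388 ] [-0.50605743  0.63415334 -1.4401554 ]
[[324.23542457 205.85035321]]
shift [-2.917e+02  1.715e+02  2.000e-01] ang [0. 0. 0.] deg 0.0
```

View pics/crop9.png

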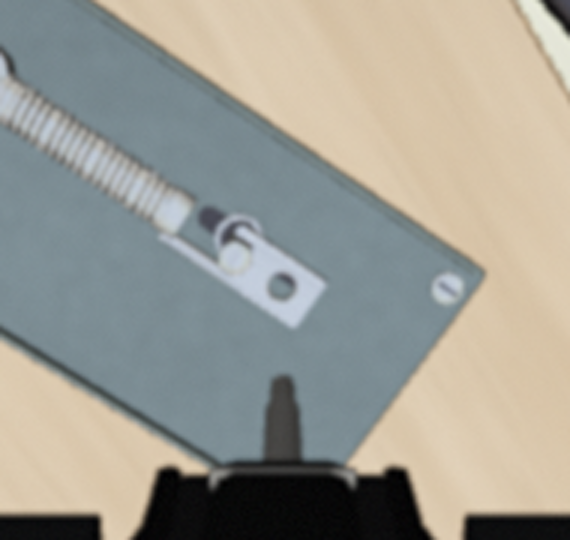

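The hook stays held by the post with the puller out. I'll go back to the stand.

Request:
{"name": "move_arm", "arguments": {"series": [{"grip":0,"xyz":[-30,18,0],"angular":[0,0,0]},{"grip":0,"xyz":[-68,40,0],"angular":[0,0,0]},{"grip":0,"xyz":[-106,62,0],"angular":[0,0,0]},{"grip":0,"xyz":[-144,85,0],"angular":[0,0,0]},{"grip":0,"xyz":[-182,107,0],"angular":[0,0,0]},{"grip":0,"xyz":[-220,129,0],"angular":[0,0,0]},{"grip":0,"xyz":[-255,150,0],"angular":[0,0,0]},{"grip":0,"xyz":[-280,165,0],"angular":[0,0,0]},{"grip":0,"xyz":[-292,171.5,0],"angular":[0,0,0]},{"grip":0,"xyz":[-292,171.5,0],"angular":[0,0,0]}]}}

```text
time_s: 18.4
tcp_pos: [0.5048, 0.2311, 0.2426]
ee_rot: [[-0.695, -0.719, -0.003], [-0.719, 0.695, -0.002], [0.004, 0.001, -1.0]]
wrist_force: [0.4, -0.5, -1.1]
gripper_width: 0.278
gripper_force: 30.0
```

Request:
{"name": "move_arm", "arguments": {"series": [{"grip":0,"xyz":[0,0,0],"angular":[0,0,0]},{"grip":0,"xyz":[0,0,0],"angular":[0,0,0]},{"grip":0,"xyz":[0,0,0],"angular":[0,0,0]}]}}

```text
time_s: 18.7
tcp_pos: [0.505, 0.2291, 0.2447]
ee_rot: [[-0.697, -0.717, -0.0], [-0.717, 0.697, -0.0], [0.0, 0.0, -1.0]]
wrist_force: [0.8, 0.6, -0.6]
gripper_width: 0.274
gripper_force: 30.0
```

```bash
python3 - <<'E'
from h import *
im,K,R,t=cap("wrist")
s=r.sense();p=s['tcp_pos'];print(p,proj([p-[0,0,.1075]],K,R,t))
goal([.5048,.2298,.1125])
# tip: lowest dark extent near the predicted column, in grey shades
g=cv2.cvtColor(im,cv2.COLOR_RGB2GRAY); print(g[190:225:2,312:336:2])
E
```

```text
[0.50504079 0.22921834 0.24481482] [[323.16200028 207.99677458]]
shift [ -0.2   0.6 132.3] ang [0. 0. 0.] deg 0.0
[[129  86  41  44  48  49  51  53  49  54 126 151]
 [134 112  58  44  47  48  52  51  50  88 138 152]
 [141 133 109  71  51  48  52  60  89 126 140 147]
 [140 140 136 128 106  96 103 117 137 140 141 141]
 [138 137 139 140 138 138 138 139 142 143 143 142]
 [145 141 138 138 139 142 141 140 140 142 142 144]
 [150 148 145 140 137 138 142 143 141 140 140 141]
 [152 152 150 148 141 126 119 127 141 142 141 139]
 [152 152 152 153 127  86  78  89 131 139 140 142]
 [153 152 154 150 108  78  77  71 123 139 137 139]
 [155 154 153 149 101  79  77  69 115 147 142 139]
 [154 155 155 150 101  80  80  73 112 151 150 145]
 [153 153 155 136  85  81  82  75  92 145 151 149]
 [149 151 154 118  77  81  81  76  74 155 184 193]
 [184 192 201 139  76  83  81  76  71 196 229 231]
 [224 229 232 159  77  82  81  77  69 202 230 228]
 [226 226 226 142  77  83  81  77  69 193 229 228]
 [227 226 224 140  78  82  80  75  69 177 229 228]]
```

Request:
{"name": "move_arm", "arguments": {"series": [{"grip":0,"xyz":[0,0,25],"angular":[0,0,0]},{"grip":0,"xyz":[0,0,45],"angular":[0,0,0]},{"grip":0,"xyz":[0,0,55],"angular":[0,0,0]},{"grip":0,"xyz":[0,0,62],"angular":[0,0,0]},{"grip":0,"xyz":[0,0,70],"angular":[0,0,0]},{"grip":0,"xyz":[0,0,80],"angular":[0,0,0]},{"grip":0,"xyz":[0,0,80],"angular":[0,0,0]}]}}

```text
time_s: 19.45
tcp_pos: [0.5045, 0.2298, 0.1633]
ee_rot: [[-0.696, -0.718, -0.002], [-0.718, 0.696, -0.001], [0.002, 0.001, -1.0]]
wrist_force: [-0.6, -0.0, -2.4]
gripper_width: 0.272
gripper_force: 30.0
```

Request:
{"name": "move_arm", "arguments": {"series": [{"grip":0,"xyz":[0,0.4,12],"angular":[0,0,0]},{"grip":0,"xyz":[0,0.4,24],"angular":[0,0,0]},{"grip":0,"xyz":[0,0.4,36],"angular":[0,0,0]},{"grip":0,"xyz":[0,0.4,45],"angular":[0,0,0]},{"grip":0,"xyz":[0,0.4,49],"angular":[0,0,0]},{"grip":0,"xyz":[0,0.4,51],"angular":[0,0,0]},{"grip":0,"xyz":[0,0.4,51],"angular":[0,0,0]},{"grip":0,"xyz":[0,0.4,51],"angular":[0,0,0]}]}}

```text
time_s: 20.25
tcp_pos: [0.5052, 0.2307, 0.114]
ee_rot: [[-0.696, -0.718, 0.001], [-0.718, 0.696, 0.001], [-0.001, -0.0, -1.0]]
wrist_force: [0.4, -0.6, -1.3]
gripper_width: 0.27
gripper_force: 30.0
```

Request:
{"name": "move_arm", "arguments": {"series": [{"grip":0,"xyz":[0,0,1.2],"angular":[0,0,0]},{"grip":0,"xyz":[0,0,1.2],"angular":[0,0,0]},{"grip":0.5,"xyz":[0,0,1.2],"angular":[0,0,0]},{"grip":0.8,"xyz":[0,0,1.2],"angular":[0,0,0]},{"grip":0.8,"xyz":[0,0,1.2],"angular":[0,0,0]},{"grip":0.8,"xyz":[0,0,1.2],"angular":[0,0,0]},{"grip":0.8,"xyz":[0,0,1.2],"angular":[0,0,0]},{"grip":0.8,"xyz":[0,0,1.2],"angular":[0,0,0]},{"grip":0.8,"xyz":[0,0,1.2],"angular":[0,0,0]}]}}

```text
time_s: 21.15
tcp_pos: [0.5049, 0.2305, 0.1124]
ee_rot: [[-0.696, -0.718, 0.0], [-0.718, 0.696, 0.0], [-0.0, 0.0, -1.0]]
wrist_force: [0.3, -0.8, 0.5]
gripper_width: 0.776
gripper_force: 0.0
```

Request:
{"name": "move_arm", "arguments": {"series": [{"grip":0.8,"xyz":[0,0,-15],"angular":[0,0,0]},{"grip":0.8,"xyz":[0,0,-40],"angular":[0,0,0]},{"grip":0.8,"xyz":[0,0,-80],"angular":[0,0,0]},{"grip":0.8,"xyz":[20,0,-120],"angular":[0,0,0]},{"grip":0.8,"xyz":[20,0,-160],"angular":[0,0,0]},{"grip":0.8,"xyz":[20,0,-180],"angular":[0,0,0]},{"grip":0.8,"xyz":[20,0,-180],"angular":[0,0,0]},{"grip":0.8,"xyz":[20,0,-180],"angular":[0,0,0]},{"grip":0.8,"xyz":[20,0,-180],"angular":[0,0,0]}]}}

```text
time_s: 22.05
tcp_pos: [0.4903, 0.2158, 0.2908]
ee_rot: [[-0.696, -0.718, -0.003], [-0.718, 0.696, -0.002], [0.003, 0.001, -1.0]]
wrist_force: [0.4, 0.2, 0.9]
gripper_width: 0.796
gripper_force: 0.0
```

```bash
python3 - <<'E'
from h import *
im,K,R,t=cap("wrist")
q=proj([[.505,.229,.08]],K,R,t)[0].astype(int);s=r.sense();print(q,s['tcp_pos'],s['wrist_force'],s['time_s'],s['gripper_width'])
x,y=max(q[0]-60,0),max(q[1]-50,0)
a=cv2.resize(im[y:y+100,x:x+120],(480,400),interpolation=cv2.INTER_CUBIC)
im2=cap("top")[0];b=cv2.resize(im2[205:275,340:420],(320,280));o=np.zeros((400,800,3),np.uint8);o[:,:480]=a;o[:280,480:]=b
save('fin',o)
E
```

```text
[321 195] [0.49038169 0.21580093 0.2906732 ] [ 0.81320373 -0.13738506 -0.58493346] 22.1 0.7997131937074164
```

View pics/fin.png

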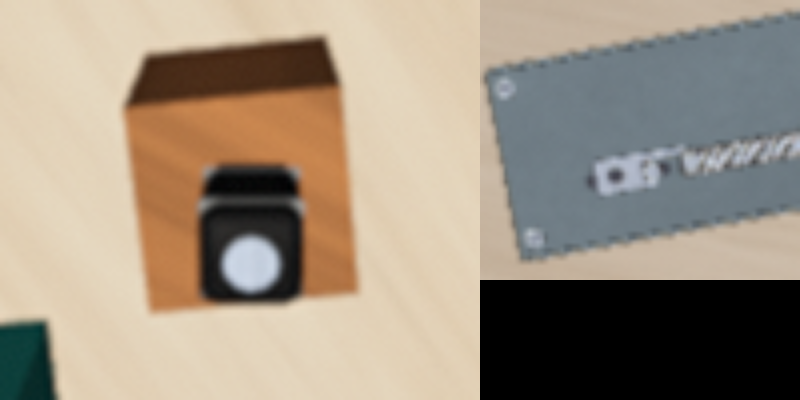

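The puller stands upright in the wooden stand, with its handle on the block at (250,250). The hook lies round the post on the plate axis, at (650,170).

```bash
python3 -c "
from h import *
print(r.finish_job())"
```

```text
the job is handed in; nothing more can be done
None
```

The job is handed in at about 22 s of robot time; in the last pictures the hook was round the post, holding the spring stretched, and the puller was upright in its wooden stand, but no verdict was returned.

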